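# Clear the paper trimmer and hold its lock pin out

### The arm

A 7-joint arm with a two-finger parallel gripper is mounted at the origin on the work surface. World frame = base frame: x ahead of the robot, y to its left, z up, the work surface at z = 0. Lengths are in m, angles in rad, forces in N, time in s.
With the tool pointing down it reaches from about 0.425 to 0.925 m from the base axis. Payload 6.8 kg.
Tool frame: the origin (TCP) lies at the very end of the fingers, on their centre line; the grasp point (between the pads) lies 19 mm behind it; z points along the fingers, y is the line along which they close (so a half turn about z gives the same grasp; the last joint's range is limited). The gripper opens to 85 mm and grips with 20 to 120 N. Pads are 22 mm wide; open, the fingers measure 114 mm over their backs; the gripper's body (76 mm by 85 mm) begins 54 mm behind the grasp point. The pads swing forward as they close: fully open they stand 13 mm farther back than shut.
Start: joints at [1.095, 0.477, 0.022, 1.555, -0.011, 1.109, -0.083], TCP at [0.243, -0.63, 0.231] pointing down, gripper open.
Joint ranges: [-2.96, 2.96], [-0.34, 2.1], [-1.41, 1.46], [0.24, 2.44], [-1.37, 4.51], [0.17, 1.92], [-2.96, 2.96]. Speed limits (rad/s): [2.39, 2.39, 3.14, 3.14, 3.14, 3.14, 3.14].

### API

Orientations are given as a unit quaternion [w, x, y, z].
In Python, from station import telemetry, viewer, job, search_frame, cut_out gives the robot as it stands. The module is installed in compiled form; this text tells all that it offers.
- The arm moves only by the shell command python3 -m crank 'ROWS' [FORCE]. ROWS is JSON, a list of rows, each an object with "delta_rot": the turn, a rotation vector about the tool's x, y, z in degrees, a list of three; "xyz": the shift along the tool's x, y, z in m, a list of three; "fingers": the gripper command: -1 is fully open, 1 is shut, values between are in proportion. In form: [{"delta_rot": [ax, ay, az], "xyz": [dx, dy, dz], "fingers": fingers}, ...]. A call has 1 to 10 rows; each row is the pose to reach, as a shift and turn from the pose commanded when the call began, along the tool's axes at that moment; what a row does not reach only later rows make up. A row lasts 1/10 s, in which the tool goes at most 50 mm and 8.59 degrees, less where a joint would pass 70% of its speed; a pose out of reach is approached as far as the arm can. A call with a gripper value outside its range is refused whole. The fingers move at their own pace and stop on an object; FORCE is the grip in N (left out, the last holds). Time passes only in rows, so rows that repeat a pose let the fingers close. It gives the time, the measured TCP pose, the force, the opening and the grip force at its end, in the units of the state.
- telemetry.get_obs(): the state, without advancing time (a new reading comes with each control period).
- viewer.read_camera(name): name is "scene" or "top"; returns a dict with "img" (400x640x3 uint8, red, green, blue), "fx", "fy", "cx", "cy" (pixels), "origin" and "rotation" of the camera in the world. Camera axes: x right, y up, looking along -z (the intrinsics and any distortion apply to the point x, -y, -z); pixel columns grow to the right and rows downward; lengths in m; the calibration is good to about 2 mm. A picture is of the moment at which its call begins. There is no depth.
- job.hand_in(): hands the job in; it is judged then, once.
Trained networks look in the newest picture that a camera, given by its name, has taken for a name from the list of things; names that differ only in an ending like _2 or _b are one class to them, and where a whole thing is asked for, a point or a joint stands for the part that bears it (a point fixed in the world has none). Each returns a list of dicts, best first, with "score" (0 to 1); they miss things now and then, are a little off and sometimes report something else, mostly with a low value. They report only what shows in the picture. A call takes as long as a camera call. They do not tell look-alikes from the thing itself.
- search_frame(camera, thing): "pixel" ([column, row] in pixels, amid what is visible of it).
- cut_out(camera, thing): "pixels" (400x640 bool, what is visible of it) and "pixel" ([column, row] in pixels, amid what is visible of it).
The state is a dict: "t": time; "q": joint angles; "joint_vel": joint speeds; "joint_torque": joint torques, N m; "eef_pos": TCP position; "tool_rot": TCP orientation; "contact_force": force on the tool from outside, world axes, zero at the start; "torque": the same for the moment, N m; "gripper_width": opening from 0.0 (shut) to 1.0 (fully open); "grasp_force": force on a finger pad.
Only numpy, scipy, OpenCV 4.12 (cv2) and the standard library are available. Lean on these libraries where they do the work, as an engineer would, in place of code of your own. Each camera call takes 0.05 s, during which the arm holds its last target. There are 200 camera calls.

### The job

The thin porcelain pen cup has been left on the bed of the paper trimmer: grip it gently (no more than about 20 N of grip, or it cracks) and set it down softly, upright, on the round cork coaster; do not drop it. Then take the knob of the spring-loaded pin that locks the blade arm, pull it straight up as far as it goes, and finish while still holding it fully up, so that I can lift the arm. Leave everything else on the desk and on the trimmer where it is.

Things in the scene. Friction and masses are not known exactly. Their poses are not given: they have to be found in the camera images.
- trimmer: Guillotine paper trimmer, fixed to the desk: grey bed 260 (x) by 340 (y) mm, top 30 mm above the desk. Origin on the desk under the bed's centre; x points to the far side, z up. Across the bed at x = 115 mm runs a low fence with two wide flat clamp screws (30 mm wide, tops 49 mm above the desk), not part of the job.
- bracket_top (a point): Middle of the top of the steel bracket (40 x by 52 y mm, 76 mm above the desk) that straddles the shut blade arm, at x = -60, y = -155 mm of the trimmer. A 20 mm collar on it rises 12 mm more, with the lock pin's knob above. The arm lies along trimmer x from -200 (end of its round black handle) to 140 mm, top 61 mm above the desk; it does not move in this job.
- lock_pin (a joint): Height of the lock pin above its seated place, in m: 0 seated in the hole of the blade arm (pushed home by its spring), 0.020 fully up against a stop. It slides straight up (vertical). The spring pulls it down with about 5 N when seated and 10 N when fully up; let go, it snaps back.
- knob_center (a point): Centre of the lock pin's knob; moves with the pin. The knob is an upright plain black plastic cylinder with a steel dot on top, 26 mm in diameter, 26 mm tall; seated, its underside is 90 mm and its top 116 mm above the desk. Nothing stands within 25 mm of it at its own height.
- cup: Loose, empty, handle-less straight white porcelain pen cup, outer diameter 50 mm, 85 mm tall, wall 3 mm, mass about 0.10 to 0.20 kg, standing on the trimmer's bed. Origin at the centre of its underside, z up along its axis.
- coaster: Round cork coaster 96 mm in diameter and 4 mm thick, fixed to the desk to the right of the trimmer. Origin at the centre of its underside on the desk.
- mug: Bystander: dark steel lidded travel mug with a handle, 84 mm in diameter, 132 mm tall, left of the trimmer. Origin at the centre of its underside.
- prints: Bystander: block of printed cards 150 by 210 by 36 mm on the far right. Origin at the centre of its underside.
- phone: Bystander: phone 145 by 72 by 9 mm lying on the near right. Origin at the centre of its underside.
- tape_roll: Bystander: roll of clear tape lying flat, 68 mm in diameter, 19 mm tall, beyond the coaster. Origin at the centre of its underside.
- stapler: Bystander: stapler 140 by 36 by 46 mm to the right of the coaster. Origin at the centre of its underside.
- eraser: Bystander: white eraser 22 by 50 by 12 mm lying on the trimmer's bed near the fence. Origin at the centre of its underside.
- ink_tin: Bystander: flat steel ink-pad tin 70 by 45 by 18 mm lying on the left of the trimmer's bed. Origin at the centre of its underside.
Mind the look-alikes: they are no part of the job. Of the things that look like the cup, the middle-sized one is meant.

How it is judged:
On the way, in this order (a step that is already met when the one before it is completed fails the run):
1. the cup stands upright on the coaster, let go (horizontal distance between cup and coaster below 0.03 m and height (world z) of cup below 0.008 m and angle between cup's own z axis and vertical below 0.1 rad and contact force between the fingers and cup below 0.1 N and linear speed of cup below 0.02 m/s), for 0.2 s.
2. the lock pin is pulled fully up and held there (value of joint lock_pin above 0.017 m and contact force between the fingers and lock_pin above 4 N), for 0.3 s.
At the end, for the whole second after the job is handed in: The fingers hold the lock pin at least 17 mm up (of 20 mm), and the cup stands upright on the coaster, within 30 mm of its centre, at rest and untouched (all of step 2 and horizontal distance between cup and coaster below 0.03 m and height (world z) of cup below 0.008 m and angle between cup's own z axis and vertical below 0.1 rad and contact force between the arm and cup below 0.1 N and linear speed of cup below 0.02 m/s); the arm keeps its last pose, push and grip.
It fails at once if the cup is squeezed by the two fingers with more than 50 N in all (25 N each) (contact force between the fingers and cup above 50 N).
It fails at once if the cup is pressed or knocked on the coaster with more than 40 N (contact force between cup and coaster above 40 N).
It fails at once if the cup is dropped (more than about 5 mm), flung or tipped ((contact force between the fingers and cup below 0.1 N and linear speed of cup above 0.3 m/s) or angle between cup's own z axis and vertical above 0.6 rad).
It fails at once if the pin is pulled while the cup is still on the trimmer (value of joint lock_pin above 0.008 m and horizontal distance between cup and coaster above 0.05 m).
It fails at once if a bystander is moved more than 30 mm (distance of any of mug, prints, phone, tape_roll, stapler, eraser, ink_tin from where it was at the start of the episode above 0.03 m).
It also fails if it takes over 54 s, if anything falls off the work surface, if the arm or the gripper's body presses on something with over 40 N, if the wrist force passes 120 N, or if a joint passes its speed limit or range.

## Working session

There is one attempt and no reset: what is moved stays moved. The work goes in short steps, Python scripts to look and compute and a shell command to move; the robot and the scene stay as the last step left them, time stands still between calls to the robot, and variables do not carry over. Pictures are saved under pics/ and viewed, at most 10 in all, crops included, and the job is handed in when it is done.

```bash
mkdir -p pics; cat > h.py <<'E'
import numpy as np, cv2
from station import telemetry, viewer, job, search_frame, cut_out
def ray(c,px):
    d=np.array([(px[0]-c["cx"])/c["fx"],-(px[1]-c["cy"])/c["fy"],-1.0])
    return np.array(c["origin"]),np.array(c["rotation"])@d
def at_z(c,px,z):
    o,d=ray(c,px); return o+d*(z-o[2])/d[2]
def tri(c1,p1,c2,p2):
    o1,d1=ray(c1,p1);o2,d2=ray(c2,p2)
    s=np.linalg.lstsq(np.c_[d1,-d2],o2-o1,rcond=None)[0]
    a=o1+s[0]*d1;b=o2+s[1]*d2
    return (a+b)/2,np.linalg.norm(a-b)
E
python3 - <<'E'
from h import *
np.set_printoptions(precision=4,suppress=True)
for n in("scene","top"):
    c=viewer.read_camera(n); cv2.imwrite(f"pics/{n}0.png",c["img"][...,::-1])
    print(n,{k:v for k,v in c.items() if k!="img"})
    for t in("cup","coaster","knob_center","lock_pin","trimmer","eraser","ink_tin","mug","stapler","tape_roll"):
        print(t,[(np.round(r["pixel"],1).tolist(),round(r["score"],2)) for r in search_frame(n,t)])
print(telemetry.get_obs())
E
```

```text
scene {'fx': 409.55059878967603, 'fy': 409.55059878967603, 'cx': 324.8169386725406, 'cy': 195.20748600397647, 'origin': array([ 1.4914, -0.3204,  1.2769]), 'rotation': array([0.7531, 0.2709, 0.2121, 0.5607])}
cup [([385.8, 187.7], 0.86), ([363.1, 151.8], 0.73), ([419.1, 235.5], 0.55), ([234.6, 264.4], 0.31)]
coaster [([260.5, 225.3], 0.88)]
knob_center [([336.7, 176.7], 0.53)]
lock_pin []
trimmer [([368.5, 201.6], 0.64), ([438.1, 151.1], 0.18)]
eraser [([386.4, 210.4], 0.53)]
ink_tin [([408.9, 178.5], 0.53), ([440.1, 154.2], 0.51)]
mug [([438.4, 152.9], 0.68)]
stapler [([190.6, 214.2], 0.55)]
tape_roll [([286.7, 256.5], 0.72)]
top {'fx': 488.07865156519915, 'fy': 488.07865156519915, 'cx': 324.5032683393359, 'cy': 199.46358906080843, 'origin': array([ 0.4447, -0.0589,  1.6464]), 'rotation': array([-0.6966, -0.0165,  0.0135,  0.7171])}
cup [([238.0, 128.9], 0.67), ([247.3, 195.9], 0.65), ([255.3, 271.3], 0.64), ([383.5, 148.9], 0.34)]
coaster [([410.5, 191.1], 0.77), ([481.3, 226.5], 0.54)]
knob_center [([408.7, 193.4], 0.69)]
lock_pin []
trimmer [([267.6, 196.7], 0.81), ([249.1, 193.3], 0.61)]
eraser [([432.3, 145.7], 0.69), ([262.8, 170.1], 0.6)]
ink_tin [([216.6, 208.2], 0.71)]
mug [([158.4, 232.3], 0.83)]
stapler [([482.8, 226.0], 0.79)]
tape_roll [([378.9, 149.8], 0.7)]
{'t': 1.1, 'q': array([ 1.0949,  0.477 ,  0.0224,  1.5554, -0.0115,  1.1093, -0.0831]), 'joint_vel': array([ 0.0003,  0.0004, -0.0007, -0.0003, -0.0011, -0.    , -0.0019]), 'joint_torque': array([  0.0002, -59.6326,   1.6061, -28.1544,   0.0124,   0.0018,
        -0.    ]), 'eef_pos': array([ 0.2427, -0.6299,  0.2313]), 'tool_rot': array([-0.    ,  0.9831,  0.1828, -0.    ]), 'contact_force': array([-0.7118,  0.3504,  0.2272]), 'torque': array([-0.0888,  0.0054, -0.0038]), 'grasp_force': 0.0, 'gripper_width': 1.0001743351498442}
```

View pics/scene0.png

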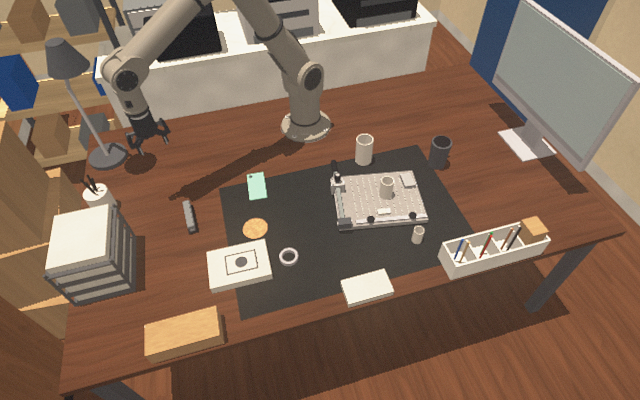

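View pics/top0.png

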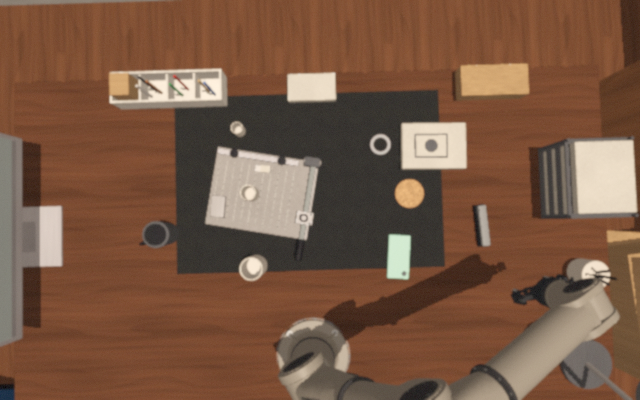

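The pictures show three cups. The one on the bed is at top (250,193) and scene (386,188); it is the middle-sized one, with the larger at top (253,267) and the smaller at top (238,129). The coaster is at top (409,193) and scene (255,228). The lock bracket and knob are at top (304,218) and scene (337,178). The network's "knob" hit in the top view is actually the coaster.

```bash
cat >> h.py <<'E'
from scipy.spatial.transform import Rotation as R
from scipy.optimize import least_squares
def Rm(c):
    q=np.array(c["rotation"]); return R.from_quat([q[1],q[2],q[3],q[0]]).as_matrix()
def ray(c,px):
    d=np.array([(px[0]-c["cx"])/c["fx"],-(px[1]-c["cy"])/c["fy"],-1.0]); return np.array(c["origin"]),Rm(c)@d
def proj(c,P):
    p=(np.atleast_2d(P)-c["origin"])@Rm(c)
    return np.c_[c["cx"]+c["fx"]*p[:,0]/-p[:,2], c["cy"]-c["fy"]*p[:,1]/-p[:,2]]
def cyl(p,r,h):
    a=np.linspace(0,2*np.pi,48,endpoint=False); k=np.c_[r*np.cos(a),r*np.sin(a),0*a]
    return np.r_[k,k+[0,0,h]]+p
def cen(c,p,r,h):
    m=cv2.moments(cv2.convexHull(proj(c,cyl(p,r,h)).astype(np.float32))); return np.array([m["m10"],m["m01"]])/m["m00"]
def mcen(m):
    v,u=np.nonzero(m); return np.array([u.mean(),v.mean()])
def fit(cams,pix,r,h,p0):
    s=least_squares(lambda p:np.concatenate([cen(c,p,r,h)-q for c,q in zip(cams,pix)]),p0); return s.x,s.fun
E
python3 - <<'E'
from h import *
np.set_printoptions(precision=4,suppress=True)
cs={n:viewer.read_camera(n) for n in("scene","top")}
def near(n,t,px):
    r=cut_out(n,t)
    r=[x for x in r if np.hypot(*(np.array(x["pixel"])-px))<14]
    if not r: print(n,t,"none");return None
    return r[0]["pixels"]
for t,a,b,r,h,z in(("cup",(386,188),(250,193),.025,.085,.03),("coaster",(255,228),(409,193),.048,.004,0),("knob_center",(337,178),(304,218),.013,.026,.09),("tape_roll",(288,256),(380,146),.034,.019,0)):
    ms=[near("scene",t,a),near("top",t,b)]
    px=[mcen(m) if m is not None else np.array(d) for m,d in zip(ms,(a,b))]
    print(t,px,[m.sum() if m is not None else 0 for m in ms])
    C=[cs["scene"],cs["top"]]
    p0=at_z(C[1],px[1],z)
    print("  z-plane",p0,at_z(C[0],px[0],z+h/2)); print("  fit",fit(C,px,r,h,p0))
rows=[]
for n,(u,v),k in(("scene",(337,178),7),("scene",(386,190),5),("top",(304,218),7),("top",(250,195),5)):
    w,g=int(26),int(20)
    im=cs[n]["img"][v-g:v+g,u-w:u+w,::-1]; rows.append(cv2.resize(im,(390,300),interpolation=cv2.INTER_CUBIC))
cv2.imwrite("pics/crop1.png",np.vstack([np.hstack(rows[:2]),np.hstack(rows[2:])]))
E
```

```text
cup [array([385.9684, 187.6035]), array([248.8912, 192.795 ])] [np.int64(285), np.int64(239)]
  z-plane [0.5429 0.1972 0.03  ] [0.5407 0.1873 0.0725]
  fit (array([0.5399, 0.1893, 0.0268]), array([0.3735, 0.0615, 0.19  , 0.0908]))
coaster [array([254.359 , 228.5711]), array([408.9178, 193.0905])] [np.int64(429), np.int64(608)]
  z-plane [ 0.528  -0.3383  0.    ] [ 0.5315 -0.341   0.002 ]
  fit (array([ 0.5281, -0.3394, -0.0037]), array([ 0.3513, -0.0409,  0.2681, -0.0021]))
scene knob_center none
top knob_center none
knob_center [array([337, 178]), array([304, 218])] [0, 0]
  z-plane [0.4537 0.0138 0.09  ] [0.4625 0.0114 0.103 ]
  fit (array([0.4538, 0.0138, 0.0803]), array([-0.1041, -0.0218, -0.0949, -0.0395]))
tape_roll [array([287.1667, 257.2867]), array([379.0935, 144.1963])] [np.int64(150), np.int64(214)]
  z-plane [ 0.6969 -0.2433  0.    ] [ 0.6975 -0.2496  0.0095]
  fit (array([ 0.6949, -0.2459, -0.0058]), array([0.9799, 0.0915, 0.9239, 0.3322]))
```

View pics/crop1.png

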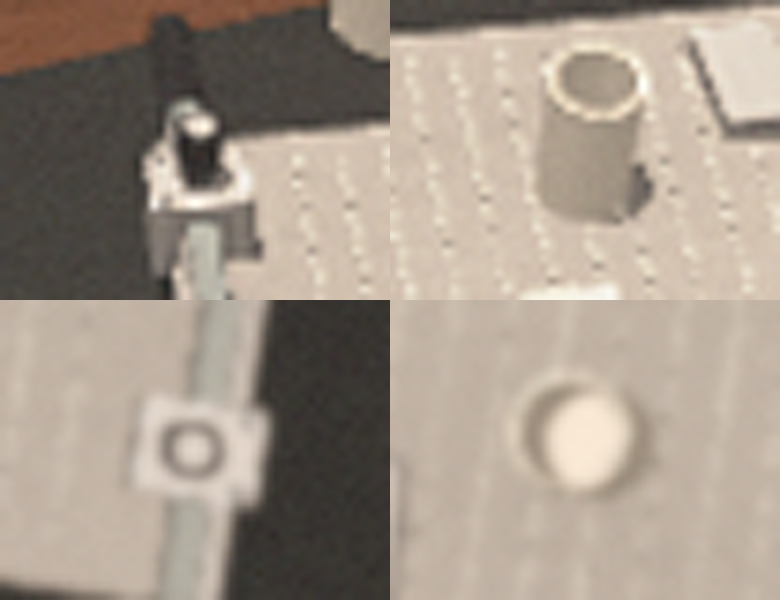

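The crops show the black knob with its steel dot at scene (337.5,174.5) and top (303.3,217.7). The cup rim centre is at scene (387.2,180.2) and top (248.2,192.0). I'll triangulate both.

```bash
python3 - <<'E'
from h import *
np.set_printoptions(precision=4,suppress=True)
s=viewer.read_camera("scene");t=viewer.read_camera("top")
for n,a,b,z in(("knob top .116",(337.5,174.5),(303.3,217.7),.116),("rim .115",(387.2,180.2),(248.2,192.0),.115)):
    print(n,tri(s,a,t,b),at_z(s,a,z),at_z(t,b,z))
# trimmer bed corners top view
for p in((220,148),(207,224),(306,240)): print(at_z(t,p,.03))
for n,p in(("ink",(217,207)),("eras",(262,168)),("handle end",(299,258)),("big cup",(253,267)),("mug",(155,234)),("phone",(399,257))): print(n,at_z(t,p,.03)[:2])
o=telemetry.get_obs();q=o["tool_rot"];print(R.from_quat([q[1],q[2],q[3],q[0]]).as_matrix())
E
```

```text
knob top .116 (array([0.4547, 0.0153, 0.1137]), np.float64(0.0009629128783395993)) [0.4569 0.0151 0.116 ] [0.4546 0.0148 0.116 ]
rim .115 (array([0.5406, 0.1868, 0.1153]), np.float64(0.0020227354262006103)) [0.5405 0.188  0.115 ] [0.5403 0.1859 0.115 ]
[0.6952 0.2902 0.03  ]
[0.4435 0.3383 0.03  ]
[0.3813 0.012  0.03  ]
ink [0.4989 0.3041]
eras [0.6242 0.1518]
handle end [0.3227 0.0367]
big cup [0.2975 0.1891]
mug [0.4154 0.5112]
phone [ 0.3166 -0.293 ]
[[ 0.9331  0.3596  0.    ]
 [ 0.3596 -0.9331  0.    ]
 [ 0.     -0.     -1.    ]]
```

Both heights agree with the text: rim 0.115, knob top about 0.116. Next I move above the cup.

```bash
python3 -m crank '[{"delta_rot":[0,0,0],"xyz":[0.286,-0.328,0],"fingers":-1},{"delta_rot":[0,0,0],"xyz":[0.286,-0.328,0],"fingers":-1},{"delta_rot":[0,0,0],"xyz":[0.286,-0.328,0],"fingers":-1},{"delta_rot":[0,0,0],"xyz":[0.286,-0.328,0],"fingers":-1},{"delta_rot":[0,0,0],"xyz":[0.286,-0.328,0],"fingers":-1},{"delta_rot":[0,0,0],"xyz":[0.286,-0.328,0],"fingers":-1},{"delta_rot":[0,0,0],"xyz":[0.286,-0.328,0],"fingers":-1},{"delta_rot":[0,0,0],"xyz":[0.286,-0.328,0],"fingers":-1},{"delta_rot":[0,0,0],"xyz":[0.286,-0.328,0],"fingers":-1},{"delta_rot":[0,0,0],"xyz":[0.286,-0.328,0],"fingers":-1}]' 20
python3 -m crank '[{"delta_rot":[0,0,0],"xyz":[0.286,-0.328,0],"fingers":-1},{"delta_rot":[0,0,0],"xyz":[0.286,-0.328,0],"fingers":-1},{"delta_rot":[0,0,0],"xyz":[0.286,-0.328,0],"fingers":-1},{"delta_rot":[0,0,0],"xyz":[0.286,-0.328,0],"fingers":-1},{"delta_rot":[0,0,0],"xyz":[0.286,-0.328,0],"fingers":-1},{"delta_rot":[0,0,0],"xyz":[0.286,-0.328,0],"fingers":-1},{"delta_rot":[0,0,0],"xyz":[0.286,-0.328,0],"fingers":-1},{"delta_rot":[0,0,0],"xyz":[0.286,-0.328,0],"fingers":-1},{"delta_rot":[0,0,0],"xyz":[0.286,-0.328,0],"fingers":-1},{"delta_rot":[0,0,0],"xyz":[0.286,-0.328,0],"fingers":-1}]' 20
```

```text
t: 2.7
eef_pos: [0.3937, -0.2161, 0.2318]
tool_rot: [-0.0, 0.982, 0.187, 0.001]
contact_force: [0.4, -0.1, 0.5]
gripper_width: 1.0
grasp_force: 0.0
t: 3.7
eef_pos: [0.5414, 0.1933, 0.2314]
tool_rot: [-0.002, 0.983, 0.186, 0.001]
contact_force: [-0.5, -0.1, 0.5]
gripper_width: 0.997
grasp_force: 0.0
```

```bash
python3 -m crank '[{"delta_rot":[0,0,0],"xyz":[0,0,0.03],"fingers":-1},{"delta_rot":[0,0,0],"xyz":[0,0,0.06],"fingers":-1},{"delta_rot":[0,0,0],"xyz":[0,0,0.08],"fingers":-1},{"delta_rot":[0,0,0],"xyz":[0,0,0.08],"fingers":-1},{"delta_rot":[0,0,0],"xyz":[0,0,0.08],"fingers":-1}]' 20
python3 - <<'E'
from h import *
for n,u,v in(("scene",386,180),("top",250,193)):
    c=viewer.read_camera(n); cv2.imwrite(f"pics/{n}2.png",cv2.resize(c["img"][v-40:v+40,u-40:u+40,::-1],(400,400),interpolation=cv2.INTER_CUBIC))
a=np.hstack([cv2.imread("pics/scene2.png"),cv2.imread("pics/top2.png")]);cv2.imwrite("pics/cr2.png",a)
print(telemetry.get_obs()["eef_pos"])
E
```

```text
t: 4.2
eef_pos: [0.541, 0.1868, 0.1516]
tool_rot: [0.0, 0.983, 0.182, -0.0]
contact_force: [-0.3, -1.1, 0.6]
gripper_width: 0.995
grasp_force: 0.0
[0.54168986 0.18770555 0.15276754]
```

View pics/cr2.png

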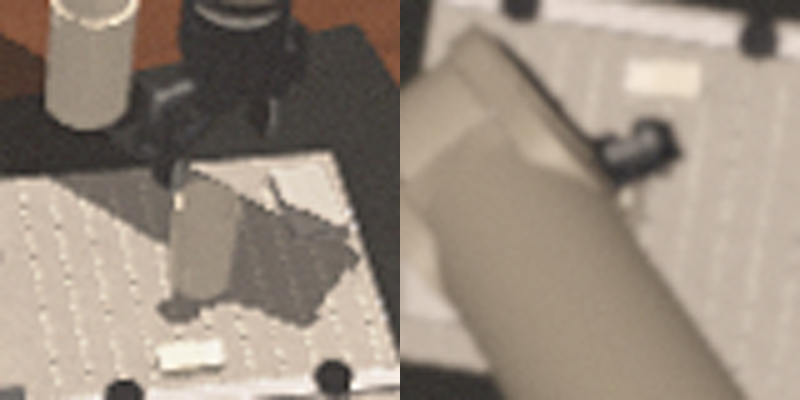

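The picture shows the open fingers at crop-left (172,170) and (265,120), straddling the cup axis. I'll descend and grip.

```bash
python3 -m crank '[{"delta_rot":[0,0,0],"xyz":[-0.001,0,0.02],"fingers":-1},{"delta_rot":[0,0,0],"xyz":[-0.001,0,0.04],"fingers":-1},{"delta_rot":[0,0,0],"xyz":[-0.001,0,0.06],"fingers":-1},{"delta_rot":[0,0,0],"xyz":[-0.001,0,0.08],"fingers":-1},{"delta_rot":[0,0,0],"xyz":[-0.001,0,0.092],"fingers":-1},{"delta_rot":[0,0,0],"xyz":[-0.001,0,0.092],"fingers":-1}]' 20
python3 -m crank '[{"delta_rot":[0,0,0],"xyz":[0,0,0],"fingers":0},{"delta_rot":[0,0,0],"xyz":[0,0,0],"fingers":0.1},{"delta_rot":[0,0,0],"xyz":[0,0,0],"fingers":0.1},{"delta_rot":[0,0,0],"xyz":[0,0,0],"fingers":0.15},{"delta_rot":[0,0,0],"xyz":[0,0,0],"fingers":0.2},{"delta_rot":[0,0,0],"xyz":[0,0,0],"fingers":0.3},{"delta_rot":[0,0,0],"xyz":[0,0,0],"fingers":0.4},{"delta_rot":[0,0,0],"xyz":[0,0,0],"fingers":0.5},{"delta_rot":[0,0,0],"xyz":[0,0,0],"fingers":0.5}]' 20
```

```text
t: 4.9
eef_pos: [0.5394, 0.1872, 0.0588]
tool_rot: [0.0, 0.983, 0.183, -0.001]
contact_force: [-0.1, 0.2, -0.6]
gripper_width: 1.005
grasp_force: 0.0
t: 5.8
eef_pos: [0.5406, 0.1878, 0.0606]
tool_rot: [-0.0, 0.983, 0.183, 0.001]
contact_force: [-0.9, -1.5, 6.2]
gripper_width: 0.589
grasp_force: 20.4
```

```bash
python3 -m crank '[{"delta_rot":[0,0,0],"xyz":[0,0,-0.005],"fingers":0.5},{"delta_rot":[0,0,0],"xyz":[0,0,-0.015],"fingers":0.5},{"delta_rot":[0,0,0],"xyz":[0,0,-0.03],"fingers":0.5},{"delta_rot":[0,0,0],"xyz":[0,0,-0.05],"fingers":0.5},{"delta_rot":[0,0,0],"xyz":[0,0,-0.07],"fingers":0.5},{"delta_rot":[0,0,0],"xyz":[0,0,-0.09],"fingers":0.5},{"delta_rot":[0,0,0],"xyz":[0,0,-0.105],"fingers":0.5},{"delta_rot":[0,0,0],"xyz":[0,0,-0.12],"fingers":0.5},{"delta_rot":[0,0,0],"xyz":[0,0,-0.12],"fingers":0.5},{"delta_rot":[0,0,0],"xyz":[0,0,-0.12],"fingers":0.5}]' 20
python3 - <<'E'
from h import *
c=viewer.read_camera("scene"); u,v=386,160
cv2.imwrite("pics/s3.png",cv2.resize(c["img"][v-50:v+50,u-50:u+50,::-1],(500,500),interpolation=cv2.INTER_CUBIC))
E
```

```text
t: 6.8
eef_pos: [0.5396, 0.1874, 0.1793]
tool_rot: [0.0, 0.983, 0.183, 0.0]
contact_force: [0.3, -0.6, -2.2]
gripper_width: 0.582
grasp_force: 21.2
```

View pics/s3.png

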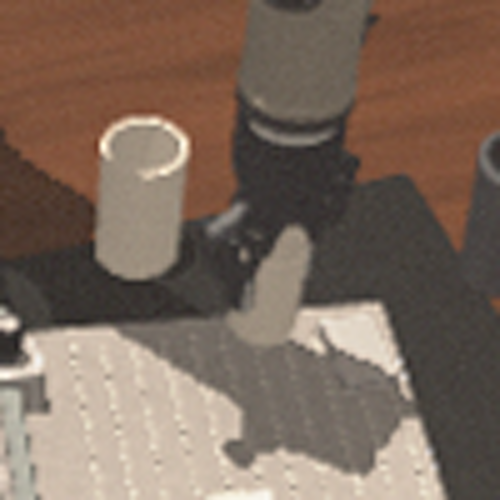

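The cup has been lifted and hangs below the fingers. It may be leaning slightly, with its right edge running from (310,240) to (295,335). I'll carry it over the coaster and check again there.

```bash
python3 -m crank '[{"delta_rot":[0,0,0],"xyz":[-0.004,0.009,0],"fingers":0.5},{"delta_rot":[0,0,0],"xyz":[-0.01,0.025,0],"fingers":0.5},{"delta_rot":[0,0,0],"xyz":[-0.02,0.049,0],"fingers":0.5},{"delta_rot":[0,0,0],"xyz":[-0.031,0.076,0],"fingers":0.5},{"delta_rot":[0,0,0],"xyz":[-0.042,0.103,0],"fingers":0.5},{"delta_rot":[0,0,0],"xyz":[-0.053,0.13,0],"fingers":0.5},{"delta_rot":[0,0,0],"xyz":[-0.064,0.157,0],"fingers":0.5},{"delta_rot":[0,0,0],"xyz":[-0.075,0.184,0],"fingers":0.5},{"delta_rot":[0,0,0],"xyz":[-0.086,0.211,0],"fingers":0.5},{"delta_rot":[0,0,0],"xyz":[-0.097,0.238,0],"fingers":0.5}]' 20
python3 -m crank '[{"delta_rot":[0,0,0],"xyz":[-0.011,0.027,0],"fingers":0.5},{"delta_rot":[0,0,0],"xyz":[-0.022,0.054,0],"fingers":0.5},{"delta_rot":[0,0,0],"xyz":[-0.033,0.081,0],"fingers":0.5},{"delta_rot":[0,0,0],"xyz":[-0.044,0.108,0],"fingers":0.5},{"delta_rot":[0,0,0],"xyz":[-0.055,0.135,0],"fingers":0.5},{"delta_rot":[0,0,0],"xyz":[-0.066,0.162,0],"fingers":0.5},{"delta_rot":[0,0,0],"xyz":[-0.077,0.189,0],"fingers":0.5},{"delta_rot":[0,0,0],"xyz":[-0.088,0.215,0],"fingers":0.5},{"delta_rot":[0,0,0],"xyz":[-0.097,0.238,0],"fingers":0.5},{"delta_rot":[0,0,0],"xyz":[-0.103,0.25,0],"fingers":0.5}]' 20
python3 -m crank '[{"delta_rot":[0,0,0],"xyz":[0,0,0.02],"fingers":0.5},{"delta_rot":[0,0,0],"xyz":[0,0,0.05],"fingers":0.5},{"delta_rot":[0,0,0],"xyz":[0,0,0.08],"fingers":0.5},{"delta_rot":[0,0,0],"xyz":[0,0,0.1],"fingers":0.5},{"delta_rot":[0,0,0],"xyz":[0,0,0.1],"fingers":0.5},{"delta_rot":[0,0,0],"xyz":[0,0,0.1],"fingers":0.5}]' 20
python3 - <<'E'
from h import *
c=viewer.read_camera("scene"); u,v=255,210
for r in cut_out("scene","cup"): print(np.round(r["pixel"]),r["score"],r["pixels"].sum())
a=cv2.resize(c["img"][v-35:v+35,u-35:u+35,::-1],(400,400),interpolation=cv2.INTER_CUBIC)
c=viewer.read_camera("top"); u,v=410,193
b=cv2.resize(c["img"][v-35:v+35,u-35:u+35,::-1],(400,400),interpolation=cv2.INTER_CUBIC)
cv2.imwrite("pics/s4.png",np.hstack([a,b]))
E
```

```text
t: 7.85
eef_pos: [0.5337, -0.0714, 0.1784]
tool_rot: [-0.0, 0.983, 0.183, -0.001]
contact_force: [0.2, 0.4, -1.0]
gripper_width: 0.584
grasp_force: 21.2
t: 8.85
eef_pos: [0.5267, -0.3428, 0.1781]
tool_rot: [-0.0, 0.983, 0.181, -0.001]
contact_force: [0.3, -0.6, -1.9]
gripper_width: 0.588
grasp_force: 21.2
t: 9.45
eef_pos: [0.5284, -0.3393, 0.0793]
tool_rot: [-0.0, 0.983, 0.183, -0.0]
contact_force: [0.5, -0.3, -0.3]
gripper_width: 0.583
grasp_force: 21.5
[362. 150.] 0.87 519
[418. 237.] 0.72 153
[251. 215.] 0.61 269
[375. 198.] 0.43 4391
[290. 261.] 0.26 90
```

View pics/s4.png

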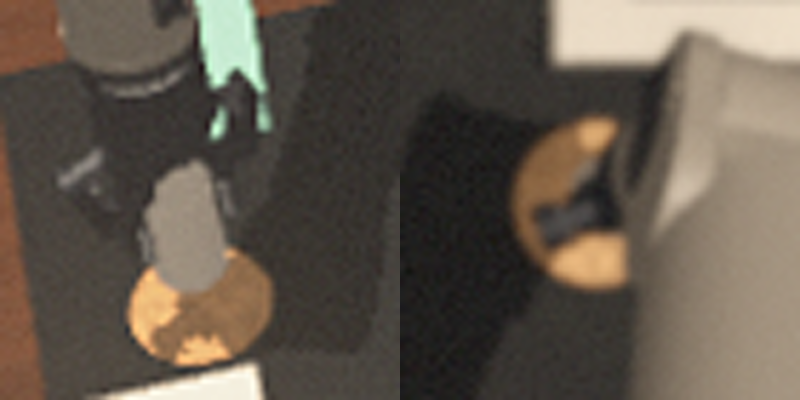

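The cup hangs over the coaster and looks close to upright; its base centre is at about (190,280) in the left crop. Next I lower it softly.

```bash
python3 -m crank '[{"delta_rot":[0,0,0],"xyz":[0,0,0.01],"fingers":0.5},{"delta_rot":[0,0,0],"xyz":[0,0,0.02],"fingers":0.5},{"delta_rot":[0,0,0],"xyz":[0,0,0.03],"fingers":0.5},{"delta_rot":[0,0,0],"xyz":[0,0,0.038],"fingers":0.5},{"delta_rot":[0,0,0],"xyz":[0,0,0.04],"fingers":0.5},{"delta_rot":[0,0,0],"xyz":[0,0,0.041],"fingers":0.5},{"delta_rot":[0,0,0],"xyz":[0,0,0.041],"fingers":0.5},{"delta_rot":[0,0,0],"xyz":[0,0,0.041],"fingers":0.5}]' 20
python3 -m crank '[{"delta_rot":[0,0,0],"xyz":[0,0,0.001],"fingers":0.5},{"delta_rot":[0,0,0],"xyz":[0,0,0.002],"fingers":0.5},{"delta_rot":[0,0,0],"xyz":[0,0,0.002],"fingers":0.5}]' 20
```

```text
t: 10.4
eef_pos: [0.5288, -0.3399, 0.0387]
tool_rot: [0.0, 0.983, 0.183, 0.0]
contact_force: [0.8, 0.7, -1.9]
gripper_width: 0.589
grasp_force: 21.5
t: 10.7
eef_pos: [0.5285, -0.3397, 0.0363]
tool_rot: [0.0, 0.983, 0.183, -0.0]
contact_force: [1.0, 0.4, -1.9]
gripper_width: 0.581
grasp_force: 21.5
```

```bash
python3 -m crank '[{"delta_rot":[0,0,0],"xyz":[0,0,0.001],"fingers":0.5},{"delta_rot":[0,0,0],"xyz":[0,0,0.001],"fingers":0.5},{"delta_rot":[0,0,0],"xyz":[0,0,0.001],"fingers":0.5}]' 20
python3 -m crank '[{"delta_rot":[0,0,0],"xyz":[0,0,0.001],"fingers":0.5},{"delta_rot":[0,0,0],"xyz":[0,0,0.001],"fingers":0.5},{"delta_rot":[0,0,0],"xyz":[0,0,0.001],"fingers":0.5}]' 20
```

```text
t: 11.0
eef_pos: [0.5285, -0.3397, 0.0353]
tool_rot: [-0.0, 0.983, 0.183, -0.0]
contact_force: [0.4, -0.0, -0.8]
gripper_width: 0.586
grasp_force: 21.5
t: 11.3
eef_pos: [0.5286, -0.3398, 0.0346]
tool_rot: [0.0, 0.983, 0.183, 0.0]
contact_force: [-1.7, 0.3, 3.3]
gripper_width: 0.586
grasp_force: 21.8
```

```bash
python3 -m crank '[{"delta_rot":[0,0,0],"xyz":[0,0,0.0005],"fingers":0.5},{"delta_rot":[0,0,0],"xyz":[0,0,0.0005],"fingers":0.5}]' 20
python3 -m crank '[{"delta_rot":[0,0,0],"xyz":[0,0,0],"fingers":-0.15},{"delta_rot":[0,0,0],"xyz":[0,0,0],"fingers":-0.2},{"delta_rot":[0,0,0],"xyz":[0,0,0],"fingers":-0.3},{"delta_rot":[0,0,0],"xyz":[0,0,0],"fingers":-0.5},{"delta_rot":[0,0,0],"xyz":[0,0,0],"fingers":-0.8},{"delta_rot":[0,0,0],"xyz":[0,0,0],"fingers":-1},{"delta_rot":[0,0,0],"xyz":[0,0,0],"fingers":-1},{"delta_rot":[0,0,0],"xyz":[0,0,0],"fingers":-1}]' 20
python3 -m crank '[{"delta_rot":[0,0,0],"xyz":[0,0,-0.02],"fingers":-1},{"delta_rot":[0,0,0],"xyz":[0,0,-0.04],"fingers":-1},{"delta_rot":[0,0,0],"xyz":[0,0,-0.07],"fingers":-1},{"delta_rot":[0,0,0],"xyz":[0,0,-0.1],"fingers":-1},{"delta_rot":[0,0,0],"xyz":[0,0,-0.13],"fingers":-1},{"delta_rot":[0,0,0],"xyz":[0,0,-0.16],"fingers":-1},{"delta_rot":[0,0,0],"xyz":[0,0,-0.165],"fingers":-1}]' 20
```

```text
t: 11.5
eef_pos: [0.5286, -0.3399, 0.0346]
tool_rot: [0.0, 0.983, 0.183, 0.0]
contact_force: [-1.5, 0.1, 7.8]
gripper_width: 0.588
grasp_force: 22.0
t: 12.3
eef_pos: [0.5285, -0.3397, 0.0338]
tool_rot: [-0.0, 0.983, 0.183, 0.0]
contact_force: [-0.4, 0.7, -0.3]
gripper_width: 1.001
grasp_force: 0.0
t: 13.0
eef_pos: [0.5305, -0.3407, 0.2031]
tool_rot: [0.002, 0.983, 0.183, 0.003]
contact_force: [0.9, -0.3, 1.0]
gripper_width: 1.003
grasp_force: 0.0
```

```bash
python3 -m crank '[{"delta_rot":[0,0,0],"xyz":[0.006,-0.036,0],"fingers":-1},{"delta_rot":[0,0,0],"xyz":[0.013,-0.08,0],"fingers":-1},{"delta_rot":[0,0,0],"xyz":[0.02,-0.125,0],"fingers":-1},{"delta_rot":[0,0,0],"xyz":[0.028,-0.17,0],"fingers":-1},{"delta_rot":[0,0,0],"xyz":[0.035,-0.215,0],"fingers":-1},{"delta_rot":[0,0,0],"xyz":[0.043,-0.26,0],"fingers":-1},{"delta_rot":[0,0,0],"xyz":[0.05,-0.305,0],"fingers":-1},{"delta_rot":[0,0,0],"xyz":[0.056,-0.34,0],"fingers":-1},{"delta_rot":[0,0,0],"xyz":[0.059,-0.358,0],"fingers":-1},{"delta_rot":[0,0,0],"xyz":[0.059,-0.358,0],"fingers":-1}]' 20
python3 -m crank '[{"delta_rot":[0,0,0],"xyz":[0,0,0.03],"fingers":-1},{"delta_rot":[0,0,0],"xyz":[0,0,0.05],"fingers":-1},{"delta_rot":[0,0,0],"xyz":[0,0,0.05],"fingers":-1},{"delta_rot":[0,0,0],"xyz":[0,0,0.05],"fingers":-1}]' 20
python3 - <<'E'
from h import *
np.set_printoptions(precision=4,suppress=True)
C=[];P=[];I=[]
for n,a,b in(("scene",(252,215),(337,165)),("top",(409,193),(304,218))):
    c=viewer.read_camera(n)
    r=[x for x in cut_out(n,"cup") if np.hypot(*(np.array(x["pixel"])-a))<22]
    if r: C.append(c);P.append(mcen(r[0]["pixels"]));print(n,P[-1])
    for u,v in(a,b): I.append(cv2.resize(c["img"][v-30:v+30,u-40:u+40,::-1],(400,300),interpolation=cv2.INTER_CUBIC))
cv2.imwrite("pics/s5.png",np.vstack([np.hstack(I[:2]),np.hstack(I[2:])]))
if len(C)==2: print(fit(C,P,.025,.085,np.array([.53,-.34,0])))
print(telemetry.get_obs()["eef_pos"])
E
```

```text
t: 14.0
eef_pos: [0.4539, 0.0185, 0.1985]
tool_rot: [-0.0, 0.983, 0.186, -0.0]
contact_force: [0.7, -0.1, 0.9]
gripper_width: 1.002
grasp_force: 0.0
t: 14.4
eef_pos: [0.4548, 0.0149, 0.1487]
tool_rot: [-0.0, 0.983, 0.182, -0.001]
contact_force: [0.1, -0.1, 0.0]
gripper_width: 1.001
grasp_force: 0.0
scene [252.8222 221.1407]
[0.4556 0.0154 0.1498]
```

View pics/s5.png

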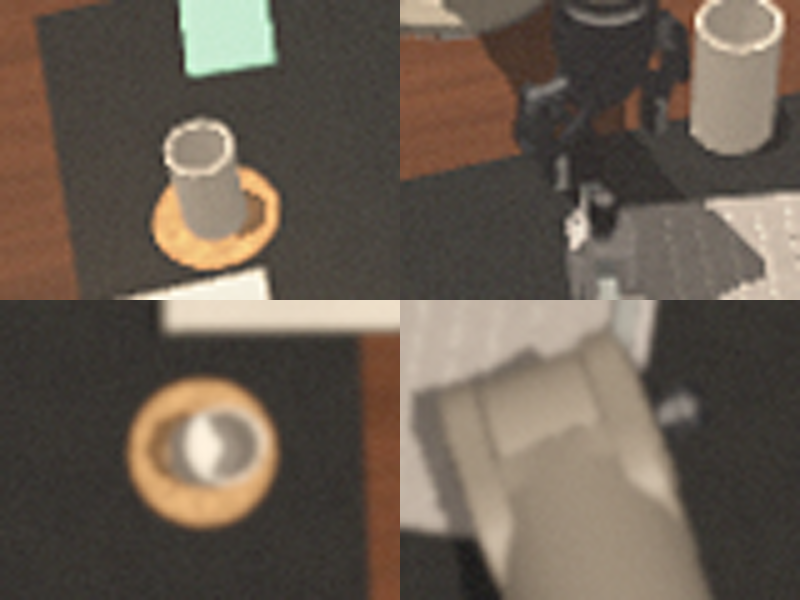

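The cup stands upright near the coaster's centre (scene crop (205,180), top crop rim (225,445) on a disc centred at (204,452)). The fingers straddle the knob, so I'll descend and grip it.

```bash
python3 -m crank '[{"delta_rot":[0,0,0],"xyz":[0,0,0.015],"fingers":-1},{"delta_rot":[0,0,0],"xyz":[0,0,0.03],"fingers":-1},{"delta_rot":[0,0,0],"xyz":[0,0,0.045],"fingers":-1},{"delta_rot":[0,0,0],"xyz":[0,0,0.055],"fingers":-1},{"delta_rot":[0,0,0],"xyz":[0,0,0.061],"fingers":-1},{"delta_rot":[0,0,0],"xyz":[0,0,0.061],"fingers":-1}]' 50
python3 -m crank '[{"delta_rot":[0,0,0],"xyz":[0,0,0],"fingers":0},{"delta_rot":[0,0,0],"xyz":[0,0,0],"fingers":0.2},{"delta_rot":[0,0,0],"xyz":[0,0,0],"fingers":0.3},{"delta_rot":[0,0,0],"xyz":[0,0,0],"fingers":0.4},{"delta_rot":[0,0,0],"xyz":[0,0,0],"fingers":0.6},{"delta_rot":[0,0,0],"xyz":[0,0,0],"fingers":0.8},{"delta_rot":[0,0,0],"xyz":[0,0,0],"fingers":1},{"delta_rot":[0,0,0],"xyz":[0,0,0],"fingers":1},{"delta_rot":[0,0,0],"xyz":[0,0,0],"fingers":1}]' 50
```

```text
t: 15.2
eef_pos: [0.4547, 0.0156, 0.0875]
tool_rot: [-0.0, 0.983, 0.183, -0.0]
contact_force: [-0.4, 0.5, 0.1]
gripper_width: 1.0
grasp_force: 0.0
t: 16.1
eef_pos: [0.4558, 0.0138, 0.0886]
tool_rot: [0.001, 0.983, 0.182, 0.001]
contact_force: [-0.0, -4.9, 5.9]
gripper_width: 0.287
grasp_force: 48.7
```

```bash
python3 -m crank '[{"delta_rot":[0,0,0],"xyz":[0,0.001,-0.003],"fingers":1},{"delta_rot":[0,0,0],"xyz":[0,0.001,-0.006],"fingers":1},{"delta_rot":[0,0,0],"xyz":[0,0.001,-0.009],"fingers":1},{"delta_rot":[0,0,0],"xyz":[0,0.001,-0.012],"fingers":1},{"delta_rot":[0,0,0],"xyz":[0,0.001,-0.015],"fingers":1},{"delta_rot":[0,0,0],"xyz":[0,0.001,-0.018],"fingers":1},{"delta_rot":[0,0,0],"xyz":[0,0.001,-0.018],"fingers":1}]' 50
python3 -m crank '[{"delta_rot":[0,0,0],"xyz":[0,0,-0.001],"fingers":1},{"delta_rot":[0,0,0],"xyz":[0,0,-0.002],"fingers":1},{"delta_rot":[0,0,0],"xyz":[0,0,-0.002],"fingers":1}]' 50
```

```text
t: 16.8
eef_pos: [0.4558, 0.0137, 0.1059]
tool_rot: [0.0, 0.983, 0.182, 0.001]
contact_force: [4.6, -3.4, -9.9]
gripper_width: 0.287
grasp_force: 49.5
t: 17.1
eef_pos: [0.4558, 0.0138, 0.1076]
tool_rot: [0.0, 0.983, 0.182, 0.0]
contact_force: [5.6, -4.3, -9.0]
gripper_width: 0.287
grasp_force: 49.5
```

```bash
python3 -m crank '[{"delta_rot":[0,0,0],"xyz":[0,0,-0.001],"fingers":1},{"delta_rot":[0,0,0],"xyz":[0,0,-0.0015],"fingers":1},{"delta_rot":[0,0,0],"xyz":[0,0,-0.0015],"fingers":1},{"delta_rot":[0,0,0],"xyz":[0,0,-0.0015],"fingers":1},{"delta_rot":[0,0,0],"xyz":[0,0,-0.0015],"fingers":1}]' 50
python3 - <<'E'
from h import *
I=[]
for n,a in(("scene",(252,215)),("scene",(337,165))):
    c=viewer.read_camera(n);u,v=a
    I.append(cv2.resize(c["img"][v-30:v+30,u-40:u+40,::-1],(400,300),interpolation=cv2.INTER_CUBIC))
cv2.imwrite("pics/s6.png",np.hstack(I)); o=telemetry.get_obs(); print(o["eef_pos"],o["contact_force"])
E
```

```text
t: 17.6
eef_pos: [0.4557, 0.0138, 0.1088]
tool_rot: [0.0, 0.983, 0.182, 0.0]
contact_force: [6.3, -4.3, -12.7]
gripper_width: 0.285
grasp_force: 50.1
[0.4557648  0.01375456 0.1088018 ] [  5.85821671  -4.03184425 -11.69421973]
```

View pics/s6.png

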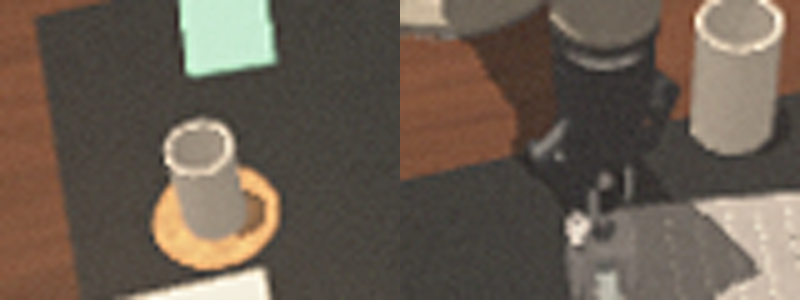

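The cup is still upright on the coaster, and the knob is held in the fingers at right crop (603,190). The rise so far is about 20 mm. A small extra pull will confirm it has reached the stop.

```bash
python3 -m crank '[{"delta_rot":[0,0,0],"xyz":[0,0,-0.001],"fingers":1},{"delta_rot":[0,0,0],"xyz":[0,0,-0.001],"fingers":1},{"delta_rot":[0,0,0],"xyz":[0,0,-0.001],"fingers":1},{"delta_rot":[0,0,0],"xyz":[0,0,-0.001],"fingers":1},{"delta_rot":[0,0,0],"xyz":[0,0,-0.001],"fingers":1}]' 50
```

```text
t: 18.2
eef_pos: [0.4557, 0.0138, 0.1089]
tool_rot: [-0.0, 0.983, 0.183, 0.0]
contact_force: [10.0, -2.8, -25.3]
gripper_width: 0.291
grasp_force: 51.3
```

The tool stopped rising while the pull grew to 25 N, so the pin is against its stop and not slipping.

```bash
python3 -c "
from station import job
print(job.hand_in())"
```

```text
the job is handed in; nothing more can be done
None
```

The porcelain cup is standing upright on the coaster, and the gripper is holding the lock pin fully up against its stop; the job is handed in, but no verdict came back.

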